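# Line up cuvette boxes at the flip stop, mist them and run the dryer

### The job

Disinfect this batch of white cuvette boxes: first throw the dryer's isolator lever over to off and flip the hinged stop flag down across the lane, then set every cuvette box that is out on the bench flat in the lane, its long side across the lane and push the row along it until it presses snugly against the flag with no gaps between boxes. Then press the sprayer's cap fully down for a moment and let it come up again, and after that throw the isolator all the way back to on; leave the row tight against the flag and do not shift the red dropper bottle, sample cup or timer.

Things in the scene. Friction and masses are not known exactly. Their poses are not given: they have to be found in the camera images.
- lane: fixed aluminium plate 124 mm wide, 12 mm thick, carrying the lane: a floor 70 mm wide between two white rails 6 mm thick and 10 mm high (tops 22 mm above the worktop), running from 15 mm beyond the stop to the open end 215 mm before it. Origin on the worktop under the lane's centre line, 70 mm before the stop; axes as lane_stop
- lane_stop (a point): point on the lane's floor (12 mm above the worktop), on its centre line, in the plane of the lowered flag's face that the boxes meet. y axis: along the lane towards the stop and canister, so boxes lie at negative y; x: across the lane, away from the robot side; z up. Four boxes make a row 160 mm long, which takes some 3 N to slide
- flag (a joint): steel stop flag: flat arm 106 mm long, 16 mm high, 8 mm thick, hinged about the lane's y axis beside the rail nearer the robot (hinge at x -52, y +4, z +19 mm from lane_stop). 0: standing, leaning 0.2 rad away from the lane; 1.77 rad: down, level across the lane, 11 to 27 mm above its floor (down is above 1.65). Nearly free: well past upright it falls by its own weight
- flag_tip (a point): centre of the black roll at the free end of the flag (18 mm diameter, 20 mm long along the lane), 106 mm from the hinge
- cap (a joint): grey round sprung cap, 28 mm diameter, on the white canister (48 mm diameter) fixed at the stop end of the lane, behind the flag. 0: up; 0.006 m: fully down, which takes about 4 N; springs up again. It counts as pressed above 0.0045
- cap_top (a point): centre of the cap's top, about 118 mm above the worktop when up
- isolator (a joint): dryer's isolator lever: steel rod 65 mm long with a black ball of 26 mm diameter on a fixed grey block 70 x 50 x 25 mm. 0: off, leaning 0.5 rad to the block's -x (the robot side); 1.0 rad: on, leaning 0.5 rad to +x. Starts on; stays where left; about 1 N at the ball moves it; on is above 0.88, off below 0.12
- isolator_tip (a point): centre of the lever's ball, 65 mm from the pivot; the pivot lies 22 mm above the worktop
- isolator_base: the isolator's grey block; origin at the centre of its underside, x axis: the direction in which the lever is thrown from off to on
- box_1_mid (a point): white cuvette box with a grey seam and paper label, 62 x 40 x 34 mm, about 70 g, closed and solid. Its centre, 17 mm above its underside; x along its 62 mm length, y across its 40 mm width, z up. May be absent (None from the start)
- box_2_mid (a point): white cuvette box with a grey seam and paper label, 62 x 40 x 34 mm, about 70 g, closed and solid. Its centre, 17 mm above its underside; x along its 62 mm length, y across its 40 mm width, z up. May be absent (None from the start)
- box_3_mid (a point): white cuvette box with a grey seam and paper label, 62 x 40 x 34 mm, about 70 g, closed and solid. Its centre, 17 mm above its underside; x along its 62 mm length, y across its 40 mm width, z up. May be absent (None from the start)
- box_4_mid (a point): white cuvette box with a grey seam and paper label, 62 x 40 x 34 mm, about 70 g, closed and solid. Its centre, 17 mm above its underside; x along its 62 mm length, y across its 40 mm width, z up. May be absent (None from the start)
- dropper_mid (a point): bystander: red dropper bottle with a white nozzle, 33 mm wide, 73 mm tall; its centre
- sample_cup_mid (a point): bystander: sample cup with a red screw lid, 70 mm wide, 72 mm tall; its centre
- timer_mid (a point): bystander: white bench timer, 62 x 62 x 16 mm; its centre

How it is judged:
On the way, in this order (a step that is already met when the one before it is completed fails the run):
1. the isolator is off and the stop flag is down across the lane (value of joint isolator below 0.12 rad and value of joint flag above 1.65 rad), for 0.2 s.
2. all boxes lie in the lane in one row without gaps, pushed against the lowered flag (a box presses on it) (all of step 1 and x of box_1_mid in the frame of lane_stop between -0.008 and 0.008 m and z of box_1_mid in the frame of lane_stop between 0.012 and 0.022 m and angle between each of box_1_mid, box_2_mid, box_3_mid, box_4_mid's own z axis and vertical below 0.12 rad and angle between the y axis of each of box_1_mid, box_2_mid, box_3_mid, box_4_mid and the y axis of lane_stop, either way round below 0.14 rad and (y of box_1_mid in the frame of lane_stop between -0.023 and -0.017 m or y of box_1_mid in the frame of lane_stop between -0.065 and -0.056 m or y of box_1_mid in the frame of lane_stop between -0.107 and -0.095 m or y of box_1_mid in the frame of lane_stop between -0.149 and -0.134 m) and x of box_2_mid in the frame of lane_stop between -0.008 and 0.008 m and z of box_2_mid in the frame of lane_stop between 0.012 and 0.022 m and (y of box_2_mid in the frame of lane_stop between -0.023 and -0.017 m or y of box_2_mid in the frame of lane_stop between -0.065 and -0.056 m or y of box_2_mid in the frame of lane_stop between -0.107 and -0.095 m or y of box_2_mid in the frame of lane_stop between -0.149 and -0.134 m) and x of box_3_mid in the frame of lane_stop between -0.008 and 0.008 m and z of box_3_mid in the frame of lane_stop between 0.012 and 0.022 m and (y of box_3_mid in the frame of lane_stop between -0.023 and -0.017 m or y of box_3_mid in the frame of lane_stop between -0.065 and -0.056 m or y of box_3_mid in the frame of lane_stop between -0.107 and -0.095 m or y of box_3_mid in the frame of lane_stop between -0.149 and -0.134 m) and x of box_4_mid in the frame of lane_stop between -0.008 and 0.008 m and z of box_4_mid in the frame of lane_stop between 0.012 and 0.022 m and (y of box_4_mid in the frame of lane_stop between -0.023 and -0.017 m or y of box_4_mid in the frame of lane_stop between -0.065 and -0.056 m or y of box_4_mid in the frame of lane_stop between -0.107 and -0.095 m or y of box_4_mid in the frame of lane_stop between -0.149 and -0.134 m) and (y of each of box_1_mid, box_2_mid, box_3_mid, box_4_mid in the frame of lane_stop above -0.04 m or y of box_1_mid in the frame of lane_stop between -0.023 and -0.017 m or y of box_2_mid in the frame of lane_stop between -0.023 and -0.017 m or y of box_3_mid in the frame of lane_stop between -0.023 and -0.017 m or y of box_4_mid in the frame of lane_stop between -0.023 and -0.017 m) and (y of each of box_1_mid, box_2_mid, box_3_mid, box_4_mid in the frame of lane_stop above -0.08 m or y of box_1_mid in the frame of lane_stop between -0.065 and -0.056 m or y of box_2_mid in the frame of lane_stop between -0.065 and -0.056 m or y of box_3_mid in the frame of lane_stop between -0.065 and -0.056 m or y of box_4_mid in the frame of lane_stop between -0.065 and -0.056 m) and (y of each of box_1_mid, box_2_mid, box_3_mid, box_4_mid in the frame of lane_stop above -0.12 m or y of box_1_mid in the frame of lane_stop between -0.107 and -0.095 m or y of box_2_mid in the frame of lane_stop between -0.107 and -0.095 m or y of box_3_mid in the frame of lane_stop between -0.107 and -0.095 m or y of box_4_mid in the frame of lane_stop between -0.107 and -0.095 m) and contact force between any of box_1, box_2, box_3, box_4 and flag above 0.4 N), for 0.1 s.
3. the cap is pressed fully down with the row in place and the isolator still off (all of step 1 and value of joint cap above 0.0045 m and x of box_1_mid in the frame of lane_stop between -0.008 and 0.008 m and z of box_1_mid in the frame of lane_stop between 0.012 and 0.022 m and angle between each of box_1_mid, box_2_mid, box_3_mid, box_4_mid's own z axis and vertical below 0.12 rad and angle between the y axis of each of box_1_mid, box_2_mid, box_3_mid, box_4_mid and the y axis of lane_stop, either way round below 0.14 rad and (y of box_1_mid in the frame of lane_stop between -0.023 and -0.017 m or y of box_1_mid in the frame of lane_stop between -0.065 and -0.056 m or y of box_1_mid in the frame of lane_stop between -0.107 and -0.095 m or y of box_1_mid in the frame of lane_stop between -0.149 and -0.134 m) and x of box_2_mid in the frame of lane_stop between -0.008 and 0.008 m and z of box_2_mid in the frame of lane_stop between 0.012 and 0.022 m and (y of box_2_mid in the frame of lane_stop between -0.023 and -0.017 m or y of box_2_mid in the frame of lane_stop between -0.065 and -0.056 m or y of box_2_mid in the frame of lane_stop between -0.107 and -0.095 m or y of box_2_mid in the frame of lane_stop between -0.149 and -0.134 m) and x of box_3_mid in the frame of lane_stop between -0.008 and 0.008 m and z of box_3_mid in the frame of lane_stop between 0.012 and 0.022 m and (y of box_3_mid in the frame of lane_stop between -0.023 and -0.017 m or y of box_3_mid in the frame of lane_stop between -0.065 and -0.056 m or y of box_3_mid in the frame of lane_stop between -0.107 and -0.095 m or y of box_3_mid in the frame of lane_stop between -0.149 and -0.134 m) and x of box_4_mid in the frame of lane_stop between -0.008 and 0.008 m and z of box_4_mid in the frame of lane_stop between 0.012 and 0.022 m and (y of box_4_mid in the frame of lane_stop between -0.023 and -0.017 m or y of box_4_mid in the frame of lane_stop between -0.065 and -0.056 m or y of box_4_mid in the frame of lane_stop between -0.107 and -0.095 m or y of box_4_mid in the frame of lane_stop between -0.149 and -0.134 m) and (y of each of box_1_mid, box_2_mid, box_3_mid, box_4_mid in the frame of lane_stop above -0.04 m or y of box_1_mid in the frame of lane_stop between -0.023 and -0.017 m or y of box_2_mid in the frame of lane_stop between -0.023 and -0.017 m or y of box_3_mid in the frame of lane_stop between -0.023 and -0.017 m or y of box_4_mid in the frame of lane_stop between -0.023 and -0.017 m) and (y of each of box_1_mid, box_2_mid, box_3_mid, box_4_mid in the frame of lane_stop above -0.08 m or y of box_1_mid in the frame of lane_stop between -0.065 and -0.056 m or y of box_2_mid in the frame of lane_stop between -0.065 and -0.056 m or y of box_3_mid in the frame of lane_stop between -0.065 and -0.056 m or y of box_4_mid in the frame of lane_stop between -0.065 and -0.056 m) and (y of each of box_1_mid, box_2_mid, box_3_mid, box_4_mid in the frame of lane_stop above -0.12 m or y of box_1_mid in the frame of lane_stop between -0.107 and -0.095 m or y of box_2_mid in the frame of lane_stop between -0.107 and -0.095 m or y of box_3_mid in the frame of lane_stop between -0.107 and -0.095 m or y of box_4_mid in the frame of lane_stop between -0.107 and -0.095 m)), for 0.1 s.
4. the isolator is on, the cap up again (value of joint isolator above 0.88 rad and value of joint cap below 0.0015 m), for 0.2 s.
At the end, for the whole second after the job is handed in: flag down (over 1.65 rad), cap up (under 1.5 mm), isolator on (over 0.88 rad); every box present level (0.12 rad) on the lane floor, square to it (0.14 rad), within 8 mm of its centre line, in one row against the flag: the first within 3 mm of touching it, each further one 2 mm more (all of step 4 and value of joint flag above 1.65 rad and x of box_1_mid in the frame of lane_stop between -0.008 and 0.008 m and z of box_1_mid in the frame of lane_stop between 0.012 and 0.022 m and angle between each of box_1_mid, box_2_mid, box_3_mid, box_4_mid's own z axis and vertical below 0.12 rad and angle between the y axis of each of box_1_mid, box_2_mid, box_3_mid, box_4_mid and the y axis of lane_stop, either way round below 0.14 rad and (y of box_1_mid in the frame of lane_stop between -0.023 and -0.017 m or y of box_1_mid in the frame of lane_stop between -0.065 and -0.056 m or y of box_1_mid in the frame of lane_stop between -0.107 and -0.095 m or y of box_1_mid in the frame of lane_stop between -0.149 and -0.134 m) and x of box_2_mid in the frame of lane_stop between -0.008 and 0.008 m and z of box_2_mid in the frame of lane_stop between 0.012 and 0.022 m and (y of box_2_mid in the frame of lane_stop between -0.023 and -0.017 m or y of box_2_mid in the frame of lane_stop between -0.065 and -0.056 m or y of box_2_mid in the frame of lane_stop between -0.107 and -0.095 m or y of box_2_mid in the frame of lane_stop between -0.149 and -0.134 m) and x of box_3_mid in the frame of lane_stop between -0.008 and 0.008 m and z of box_3_mid in the frame of lane_stop between 0.012 and 0.022 m and (y of box_3_mid in the frame of lane_stop between -0.023 and -0.017 m or y of box_3_mid in the frame of lane_stop between -0.065 and -0.056 m or y of box_3_mid in the frame of lane_stop between -0.107 and -0.095 m or y of box_3_mid in the frame of lane_stop between -0.149 and -0.134 m) and x of box_4_mid in the frame of lane_stop between -0.008 and 0.008 m and z of box_4_mid in the frame of lane_stop between 0.012 and 0.022 m and (y of box_4_mid in the frame of lane_stop between -0.023 and -0.017 m or y of box_4_mid in the frame of lane_stop between -0.065 and -0.056 m or y of box_4_mid in the frame of lane_stop between -0.107 and -0.095 m or y of box_4_mid in the frame of lane_stop between -0.149 and -0.134 m) and (y of each of box_1_mid, box_2_mid, box_3_mid, box_4_mid in the frame of lane_stop above -0.04 m or y of box_1_mid in the frame of lane_stop between -0.023 and -0.017 m or y of box_2_mid in the frame of lane_stop between -0.023 and -0.017 m or y of box_3_mid in the frame of lane_stop between -0.023 and -0.017 m or y of box_4_mid in the frame of lane_stop between -0.023 and -0.017 m) and (y of each of box_1_mid, box_2_mid, box_3_mid, box_4_mid in the frame of lane_stop above -0.08 m or y of box_1_mid in the frame of lane_stop between -0.065 and -0.056 m or y of box_2_mid in the frame of lane_stop between -0.065 and -0.056 m or y of box_3_mid in the frame of lane_stop between -0.065 and -0.056 m or y of box_4_mid in the frame of lane_stop between -0.065 and -0.056 m) and (y of each of box_1_mid, box_2_mid, box_3_mid, box_4_mid in the frame of lane_stop above -0.12 m or y of box_1_mid in the frame of lane_stop between -0.107 and -0.095 m or y of box_2_mid in the frame of lane_stop between -0.107 and -0.095 m or y of box_3_mid in the frame of lane_stop between -0.107 and -0.095 m or y of box_4_mid in the frame of lane_stop between -0.107 and -0.095 m)).
It fails at once if the dropper bottle is shifted by more than 30 mm (distance of dropper_mid from where it was at the start of the episode above 0.03 m).
It fails at once if the sample cup is shifted by more than 30 mm (distance of sample_cup_mid from where it was at the start of the episode above 0.03 m).
It fails at once if the timer is shifted by more than 30 mm (distance of timer_mid from where it was at the start of the episode above 0.03 m).
Of box_1, box_2, box_3, box_4 only 3 to 4 are there at a start; the rules pass over those that are not, and their reading is None.
At some moment in a run one of box_1, box_2, box_3, box_4 may be knocked a few centimetres aside while the robot is not near it.
Once in a run the grip may slacken for a moment while it holds something.
It also fails if it takes over 208 s, if anything falls off the work surface, if the arm or the gripper's body presses on something with over 40 N, if the wrist force passes 120 N, or if a joint passes its speed limit or range.

### The arm

A 7-joint arm with a two-finger parallel gripper is mounted at the origin on a cart in front of the work surface, level with it; the furniture and walls round the work are solid. World frame = base frame: x ahead of the robot, y to its left, z up, the work surface at z = 0. Lengths are in m, angles in rad, forces in N, time in s.
With the tool pointing down it reaches from about 0.4 to 0.85 m from the base axis. Payload 10.4 kg.
Tool frame: the origin (TCP) lies on the mounting face of the last link; the fingertips stand 173 mm ahead of it and the grasp point (between the pads) lies 155 mm ahead of it (manip.tip_extent is the distance from the TCP to the fingertips, in m); z points along the fingers, y is the line along which they close (so a half turn about z gives the same grasp; the last joint's range is limited). The gripper opens to 85 mm and grips with 20 to 120 N. Pads are 22 mm wide; open, the fingers measure 114 mm over their backs; the gripper's body (76 mm by 85 mm) begins 54 mm behind the grasp point. The pads swing forward as they close: fully open they stand 13 mm farther back than shut.
Start: joints at [1.117, 0.332, -0.065, 1.46, 0.022, 1.35, -0.088], TCP at [0.261, -0.568, 0.405] pointing down, gripper open.
Joint ranges: [-2.6, 2.6], [-0.5, 2.12], [-1.47, 1.34], [0.16, 2.42], [-1.27, 4.41], [0.06, 2.06], [-2.6, 2.6]. Speed limits (rad/s): [2.22, 2.22, 2.79, 2.79, 3.14, 3.14, 3.14].

### API

Orientations are given as a unit quaternion [x, y, z, w].
In Python, from workcell import manip gives the robot as it stands.
- The arm moves only by the tool move_arm, never from a script. Its argument "plan" is one flat list of numbers, 7 for each row, row after row: the turn, a rotation vector about the tool's x, y, z in rad, then the shift along the tool's x, y, z in m, then the finger opening in m, from 0 to 0.0854. In form: [ax, ay, az, dx, dy, dz, gripper, ax, ay, az, dx, dy, dz, gripper, ...]. A call has 1 to 12 rows; each row is the pose to reach, as a shift and turn from the pose commanded when the call began, along the tool's axes at that moment; what a row does not reach only later rows make up. A row lasts 1/8 s, in which the tool goes at most 62.5 mm and 10.7 degrees, less where a joint would pass 70% of its speed; a pose out of reach is approached as far as the arm can. A call with a gripper value outside its range is refused whole. The fingers move at their own pace and stop on an object; "squeeze" is the grip in N (left out, the last holds). Time passes only in rows, so rows that repeat a pose let the fingers close. It gives the time, the measured TCP pose, the force, the opening and the grip force at its end, in the units of the state.
- manip.get_obs(): the state, without advancing time (a new reading comes with each control period).
- manip.camera(name): name is "scene" or "top" or "wrist"; returns a dict with "color" (420x560x3 uint8, red, green, blue), "fx", "fy", "cx", "cy" (pixels), "cam_to_world" (4x4, takes a point from camera to world coordinates); the wrist camera has in their place "mount" (4x4, takes a point from camera to tool coordinates, whose origin is the TCP and whose axes are the flange's). Camera axes: x right, y down, z forward; pixel columns grow to the right and rows downward; lengths in m; the calibration is good to about 2 mm. The wrist camera is an equidistant fisheye: a pixel r from the principal point sees the ray r / f radians off the axis. A picture is of the moment at which its call begins: read the wrist's pose just before it. There is no depth.
- manip.hand_in(): hands the job in; it is judged then, once.
Trained networks look in a picture, given as the dict that the camera call returned (one of the last four; its "shot" number tells which), for a name from the list of things; names that differ only in an ending like _2 or _b are one class to them, and where a whole thing is asked for, a point or a joint stands for the part that bears it (a point fixed in the world has none). Each returns a list of dicts, best first, with "conf" (0 to 1); they miss things now and then, are a little off and sometimes report something else, mostly with a low value. They report only what shows in the picture. A call takes as long as a camera call.
- manip.look_for(picture, label): "position" ([x, y, z] in m, in the coordinates of the camera as it stood for that picture, good to about 4 mm: the middle of the surface that is visible of it).
- manip.silhouettes(picture, label): "pixels" (420x560 bool, what is visible of it).
- manip.tip_of(picture, label): "position" ([x, y, z] in m, in the coordinates of the camera as it stood for that picture, good to about 4 mm: a listed point, or the origin of a listed thing).
The state is a dict: "clock": time; "joint_pos": joint angles; "joint_velocities": joint speeds; "tau": joint torques, N m; "position": TCP position; "ee_rot": TCP orientation; "ft_force": force on the tool from outside, world axes, zero at the start; "torque": the same for the moment, N m; "grip_width": opening from 0.0 (shut) to 1.0 (fully open); "grasp_force": force on a finger pad.
Only numpy, scipy, OpenCV 4.12 (cv2) and the standard library are available. Lean on these libraries where they do the work, as an engineer would, in place of code of your own. Each camera call takes 0.05 s, during which the arm holds its last target. There are 200 camera calls.

## Working session

There is one attempt and no reset: what is moved stays moved. The work goes in short steps, Python scripts to look and compute and a tool call to move; the robot and the scene stay as the last step left them, time stands still between calls to the robot, and variables do not carry over. Pictures are saved under pics/ and viewed, at most 14 in all, crops included, and the job is handed in when it is done.

Besides the shell and the picture viewer there is one more tool, called as a command line: name --argument value ..., lists and objects as JSON in quotes. move_arm: Moves the arm, as the interface text tells. Its arguments: {"type":"object","properties":{"plan":{"type":"array","items":{"type":"number"}},"squeeze":{"type":"number"}},"required":["plan"]}

```bash
mkdir -p pics; ls; cat > h.py <<'E'
import numpy as np, cv2
from scipy.spatial.transform import Rotation as R
from workcell import manip
def T():
    o=manip.get_obs(); M=np.eye(4); M[:3,:3]=R.from_quat(o['ee_rot']).as_matrix(); M[:3,3]=o['position']; return M
def shot(name,save=None):
    M=T(); p=manip.camera(name); p['c2w']=p['cam_to_world'] if 'cam_to_world' in p else M@p['mount']
    if save: cv2.imwrite('pics/'+save,p['color'][:,:,::-1])
    return p
def w(p,v): return (np.asarray(p['c2w'])@np.r_[v,1])[:3]
def find(p,label,f='tip_of',n=4):
    return [(round(d['conf'],2),np.round(w(p,d['position']),3).tolist()) for d in getattr(manip,f)(p,label)[:n]]
E
python3 - <<'E'
from h import *
o=manip.get_obs(); print({k:np.round(v,3).tolist() for k,v in o.items()})
print(np.round(T(),3))
for c in('top','scene'):
    p=shot(c,c+'0.png'); print(c,np.round(p['c2w'],3).tolist(),p['fx'],p['cx'],p['cy'])
    for l in ['lane','lane_stop','flag_tip','cap_top','isolator_tip','isolator_base','box_1_mid','dropper_mid','sample_cup_mid','timer_mid']:
        print(l,find(p,l,n=6))
E
```

```text
pics
{'clock': 0.0, 'joint_pos': [1.117, 0.333, -0.065, 1.461, 0.022, 1.35, -0.088], 'joint_velocities': [0.0, -0.0, -0.0, 0.001, 0.0, 0.001, -0.0], 'tau': [-0.0, -62.544, 0.049, -39.161, 0.016, 0.01, 0.0], 'position': [0.261, -0.568, 0.404], 'ee_rot': [0.977, 0.214, -0.0, -0.001], 'ft_force': [0.456, 0.225, 0.82], 'torque': [-0.031, 0.032, 0.019], 'grasp_force': 0.0, 'grip_width': 0.999}
[[ 0.909  0.418 -0.001  0.261]
 [ 0.418 -0.909  0.001 -0.568]
 [-0.    -0.001 -1.     0.404]
 [ 0.     0.     0.     1.   ]]
top [[-0.017, -0.981, 0.191, 0.358], [-1.0, 0.017, 0.002, 0.138], [-0.005, -0.191, -0.982, 1.096], [0.0, 0.0, 0.0, 1.0]] 431.3668388119246 283.6181461940584 219.8932563809767
lane [(0.96, [0.598, 0.092, -0.002]), (0.27, [0.604, 0.215, 0.119])]
lane_stop [(0.76, [0.6, 0.162, 0.013]), (0.52, [0.601, 0.092, -0.003])]
flag_tip [(0.51, [0.525, 0.165, 0.133]), (0.2, [0.367, 0.302, 0.008])]
cap_top [(0.64, [0.601, 0.219, 0.119])]
isolator_tip [(0.62, [0.631, -0.112, 0.079]), (0.28, [0.463, -0.112, 0.017])]
isolator_base [(0.95, [0.597, -0.107, 0.002]), (0.5, [0.511, 0.37, 0.04])]
box
[... 270 characters left out ...]
922], [0.0, 0.0, 0.0, 1.0]] 457.22411586478376 274.1109409711868 202.25018704820036
lane [(0.91, [0.601, 0.091, -0.004]), (0.25, [0.458, -0.115, 0.015])]
lane_stop [(0.79, [0.603, 0.159, 0.008]), (0.68, [0.528, 0.167, 0.137])]
flag_tip [(0.57, [0.53, 0.164, 0.132]), (0.37, [0.458, -0.117, 0.014])]
cap_top [(0.54, [0.603, 0.217, 0.117])]
isolator_tip [(0.3, [0.723, -0.095, 0.036])]
isolator_base [(0.69, [0.598, -0.108, 0.002])]
box_1_mid [(0.74, [0.371, 0.302, 0.015]), (0.7, [0.459, -0.114, 0.017])]
dropper_mid [(0.54, [0.724, -0.092, 0.034])]
sample_cup_mid [(0.84, [0.508, 0.368, 0.034]), (0.44, [0.532, 0.165, 0.135])]
timer_mid [(0.86, [0.372, 0.299, 0.016]), (0.36, [0.604, 0.092, -0.002])]
```

View pics/top0.png

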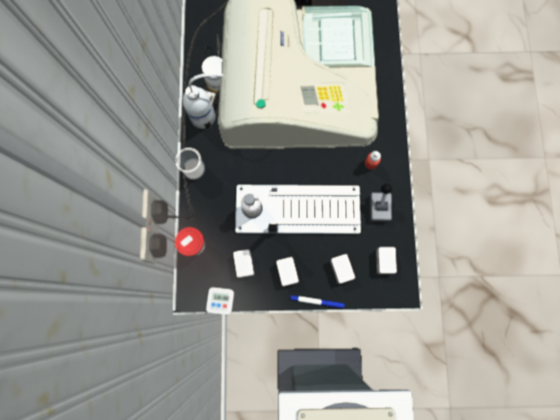

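View pics/scene0.png

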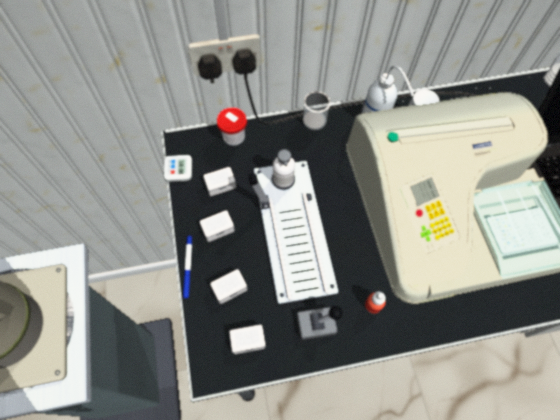

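The top view shows four boxes at (243,263), (288,271), (343,268) and (387,260), and the lane between (236,184) and (361,233). The flag stands at (272,228), the isolator is at (381,205), and the dropper, cup and timer are at (373,159), (190,240) and (220,300). Next I'll fit the boxes and the lane.

```bash
cat >> h.py <<'E'
from scipy.optimize import minimize
def proj(p,X):
    M=np.linalg.inv(p['c2w']); c=X@M[:3,:3].T+M[:3,3]
    return np.c_[p['fx']*c[:,0]/c[:,2]+p['cx'],p['fy']*c[:,1]/c[:,2]+p['cy']]
def boxpts(x,y,a,sz,z0=0):
    s=np.array([[i,j,k] for i in(-.5,.5) for j in(-.5,.5) for k in(0,1)])*sz
    c,q=np.cos(a),np.sin(a)
    return np.c_[x+c*s[:,0]-q*s[:,1],y+q*s[:,0]+c*s[:,1],z0+s[:,2]]
def rend(p,X,S=4):
    m=np.zeros((420*S,560*S),np.uint8); h=cv2.convexHull(((proj(p,X)+.5)*S).astype(np.float32)).round().astype(np.int32)
    cv2.fillConvexPoly(m,h,255); return cv2.resize(m,(560,420),interpolation=cv2.INTER_AREA)/255.
def fit(views,x0,sz,z0=0):
    f=lambda v:sum(np.abs(rend(p,boxpts(v[0],v[1],v[2],sz,z0))-m).sum()/m.sum() for p,m in views)
    best=None
    for a in ([x0[2]] if len(x0)>2 else np.arange(0,np.pi,np.pi/6)):
        s=np.array([[x0[0],x0[1],a]]*4)+np.r_[np.zeros((1,3)),np.diag([.008,.008,.2])]
        r=minimize(f,s[0],method='Nelder-Mead',options=dict(initial_simplex=s,xatol=1e-4,fatol=1e-4))
        if best is None or r.fun<best.fun: best=r
    return best.x,best.fun
BOX=np.array([.062,.040,.034])
def whites(p,xlim=(.34,.5),ylim=(-.2,.27),z=.017,amin=150,thr=120):
    g=(p['color'].min(2)>thr).astype(np.uint8); n,l,s,c=cv2.connectedComponentsWithStats(g); out=[]
    for i in range(1,n):
        d=p['c2w'][:3,:3]@np.array([(c[i][0]-p['cx'])/p['fx'],(c[i][1]-p['cy'])/p['fy'],1]); o=p['c2w'][:3,3]
        q=o+d*(z-o[2])/d[2]
        if xlim[0]<q[0]<xlim[1] and ylim[0]<q[1]<ylim[1] and amin<s[i][4]<2500: 
            m=cv2.morphologyEx((l==i).astype(np.uint8),cv2.MORPH_CLOSE,np.ones((7,7))); out.append((q[:2],m))
    return out
E
python3 - <<'E'
from h import *
t=shot('top'); s=shot('scene')
A=whites(t);B=whites(s)
print([(a[0].round(3).tolist(),int(a[1].sum())) for a in A],[(a[0].round(3).tolist(),int(a[1].sum())) for a in B])
for q,m in A:
    v=[(t,m)]; print('top',fit(v,q,BOX))
    k=[b for b in B if np.linalg.norm(b[0]-q)<.03]
    if k: print('both',fit(v+[(s,k[0][1])],q,BOX))
for p in(t,s):
    for d in manip.silhouettes(p,'box_1_mid')[:6]: 
        print(d['conf'],np.argwhere(d['pixels']).mean(0)[::-1].round(),d['pixels'].sum())
    d=manip.silhouettes(p,'lane')[0]; m=cv2.morphologyEx(d['pixels'].astype(np.uint8),cv2.MORPH_CLOSE,np.ones((9,9)))
    # lane plate: y -0.215..+0.015 about stop => centre 100 mm before stop
    print('lane',d['conf'],m.sum(),fit([(p,m)],[.6,.06,0.0],np.array([.124,.230,.012])))
    for l in('flag_tip','isolator_tip','cap_top','sample_cup_mid'): print(l,find(p,l,'look_for',2))
E
```

```text
[([0.462, -0.116], 475), ([0.46, 0.244], 467), ([0.444, -0.004], 467), ([0.439, 0.134], 476)] [([0.46, 0.243], 624), ([0.439, 0.134], 694), ([0.37, 0.075], 154), ([0.444, -0.004], 764), ([0.462, -0.114], 826)]
top (array([ 0.46226869, -0.11524108, -0.06099919]), np.float64(0.10314138286893705))
both (array([ 0.46272799, -0.11399358, -0.01363962]), np.float64(0.16032606941081518))
top (array([0.46051227, 0.24373182, 0.165485  ]), np.float64(0.05493555023722552))
both (array([0.46041992, 0.24332836, 3.297523  ]), np.float64(0.15249732737766494))
top (array([ 0.4434576 , -0.00384241,  0.30358259]), np.float64(0.0648276441197464))
both (array([ 0.44355357, -0.00375608,  0.30671963]), np.float64(0.10924521113982774))
top (array([0.43905467, 0.13456457, 3.38621454]), np.float64(0.08126544735541275))
both (array([0.43914795, 0.13417687, 3.37548708]), np.float64(0.13246650075524363))
0.69 [386. 260.] 443
lane 0.58 5900 (array([ 0.59875086,  0.06919901, -0.03396532]), np.float64(0.28358192090395484))
flag_tip []
isolator_tip [(0.63, [0.627, -0.105, 0.087]), (0.45, [0.441, 0.004, 0.037])]
cap_top []
sample_cup_mid [(0.67, [0.509, 0.366, 0.073]), (0.57, [0.462, 0.241, 0.037])]
0.89 [248. 339.] 763
lane 0.63 8074 (array([ 0.59935564,  0.0613534 , -0.03032341]), np.float64(0.271649982757532))
flag_tip [(0.7, [0.537, 0.161, 0.103]), (0.34, [0.459, -0.117, 0.032])]
isolator_tip [(0.52, [0.624, -0.114, 0.083])]
cap_top [(0.66, [0.603, 0.21, 0.117])]
sample_cup_mid [(0.96, [0.511, 0.356, 0.067]), (0.42, [0.373, 0.295, 0.022])]
```

```bash
python3 - <<'E'
from h import *
t=shot('top'); g=t['color'].min(2)
def pl(p,u,v,z):
    d=p['c2w'][:3,:3]@np.array([(u-p['cx'])/p['fx'],(v-p['cy'])/p['fy'],1]); o=p['c2w'][:3,3]; return o+d*(z-o[2])/d[2]
def sub(line,rev):
    a=line.astype(float); idx=range(len(a)-1)
    if rev:a=a[::-1]
    for i in idx:
        if a[i]<90<=a[i+1]:
            k=i+(90-a[i])/(a[i+1]-a[i]); return (len(a)-1-k) if rev else k
for rev in(0,1):
    P=[]
    for u in range(285,356,3):
        k=sub(g[170:245,u],rev)
        if k is not None: P.append(pl(t,u,170+k,.012)[:2])
    P=np.array(P); c=np.polyfit(P[:,1],P[:,0],1); r=P[:,0]-np.polyval(c,P[:,1]); ok=abs(r)<.003; c=np.polyfit(P[ok,1],P[ok,0],1)
    print('edge slope dx/dy',c[0],'x at y=.07',np.polyval(c,.07),ok.sum(),r.std())
P=[]
for v in range(190,230,3):
    k=sub(g[v,330:369],1)
    if k is not None:P.append(pl(t,330+k,v,.012)[:2])
P=np.array(P);c=np.polyfit(P[:,0],P[:,1],1);print('end slope dy/dx',c, np.polyval(c,.6))
big=cv2.resize(t['color'][150:320,170:410],None,fx=3.3,fy=3.3,interpolation=cv2.INTER_CUBIC); cv2.imwrite('pics/crop.png',big[:,:,::-1])
E
```

```text
edge slope dx/dy 0.026980866018192478 x at y=.07 0.6632917029705632 24 0.00020690786918665146
edge slope dx/dy 0.024585752939855626 x at y=.07 0.5337434686005778 24 0.00012882001003978788
end slope dy/dx [-0.02119538 -0.04443479] -0.057152016084167895
```

View pics/crop.png

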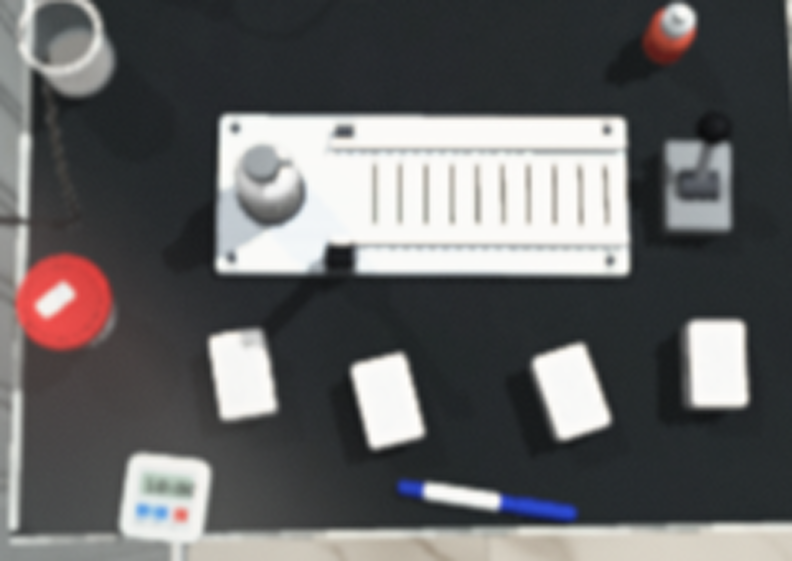

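Both pictures agree. The stop is near (0.601, 0.160), the lane's yaw is about -0.026, and the lever ball leans to +x. I'll write a planner helper and start with the lever.

```bash
cat >> h.py <<'E'
def go(x,y,z,psi=np.pi/2):
    M=T(); G=(R.from_euler('z',psi)*R.from_euler('x',np.pi)).as_matrix()
    print('turn',R.from_matrix(M[:3,:3].T@G).as_rotvec().round(3),'shift',(M[:3,:3].T@(np.array([x,y,z])-M[:3,3])).round(4))
E
python3 - <<'E'
from h import *
print(manip.tip_extent); go(.674,-.11,.33)
E
```

```text
0.1734
turn [ 0.    0.   -1.14] shift [ 0.5665 -0.2436  0.0747]
```

move_arm --plan '[0,0,-1.14,0.5665,-0.2436,0.0747,0,0,0,-1.14,0.5665,-0.2436,0.0747,0,0,0,-1.14,0.5665,-0.2436,0.0747,0,0,0,-1.14,0.5665,-0.2436,0.0747,0,0,0,-1.14,0.5665,-0.2436,0.0747,0,0,0,-1.14,0.5665,-0.2436,0.0747,0,0,0,-1.14,0.5665,-0.2436,0.0747,0,0,0,-1.14,0.5665,-0.2436,0.0747,0,0,0,-1.14,0.5665,-0.2436,0.0747,0,0,0,-1.14,0.5665,-0.2436,0.0747,0,0,0,-1.14,0.5665,-0.2436,0.0747,0,0,0,-1.14,0.5665,-0.2436,0.0747,0]' --squeeze 30

```text
clock: 3.35
position: [0.674, -0.1102, 0.3297]
ee_rot: [0.707, 0.707, -0.0, -0.0]
ft_force: [-0.3, -0.7, 0.1]
grip_width: 0.003
grasp_force: 0.0
```

```bash
python3 - <<'E'
from h import *
print(manip.get_obs()['joint_pos'],manip.get_obs()['ft_force']); go(.674,-.11,.233)
p=shot('wrist','w1.png'); print(p['fx'],p['cx'],p['cy'],np.round(p['mount'],3).tolist())
print(find(p,'isolator_tip'),find(p,'isolator_base'),find(p,'dropper_mid'))
t=shot('scene'); print(find(t,'isolator_tip'),find(t,'dropper_mid'))
E
```

```text
[ 0.41888411  0.54758317 -0.46884962  1.36274416  0.24785192  1.28955302
 -0.05942508] [-0.27087112 -0.71083639  0.13970112]
turn [-0.001  0.     0.   ] shift [0.0003 0.     0.0967]
325.19226210127806 282.2463875835076 208.50850678950823 [[0.0, -0.955, -0.296, 0.076], [1.0, 0.0, 0.0, -0.001], [0.0, -0.296, 0.955, 0.031], [0.0, 0.0, 0.0, 1.0]]
[(0.71, [0.631, -0.108, 0.08])] [(0.88, [0.6, -0.107, 0.003])] [(0.57, [0.721, -0.1, 0.038])]
[(0.72, [0.629, -0.111, 0.077])] [(0.47, [0.723, -0.096, 0.038])]
```

move_arm --plan '[0,0,0,0,0,0.05,0,0,0,0,0,0,0.097,0,0,0,0,0,0,0.097,0,0,0,0,0,-0.02,0.097,0,0,0,0,0,-0.04,0.097,0,0,0,0,0,-0.055,0.097,0,0,0,0,0,-0.065,0.097,0,0,0,0,0,-0.073,0.097,0,0,0,0,0,-0.078,0.097,0,0,0,0,0,-0.08,0.097,0]'

```text
clock: 4.95
position: [0.5952, -0.11, 0.2337]
ee_rot: [0.707, 0.707, 0.002, 0.002]
ft_force: [13.2, -0.4, -6.6]
grip_width: 0.0
grasp_force: 6.7
```

```bash
python3 - <<'E'
from h import *
t=shot('scene'); print(find(t,'isolator_tip'),find(t,'dropper_mid'),manip.get_obs()['ft_force'])
p=shot('wrist'); print(find(p,'isolator_tip'))
t=shot('top'); print(find(t,'isolator_tip'))
E
```

```text
[(0.69, [0.511, 0.366, 0.035]), (0.56, [0.569, -0.111, 0.076])] [(0.69, [0.722, -0.096, 0.037])] [ 9.83476892  0.0865569  -3.93399505]
[(0.62, [0.568, -0.101, 0.077])]
[(0.6, [0.571, -0.107, 0.08])]
```

move_arm --plan '[0,0,0,0,0.02,0,0,0,0,0,0,0.02,-0.06,0,0,0,0,0,0,-0.11,0,0,0,0,0.06,-0.04,-0.11,0,0,0,0,0.12,-0.08,-0.11,0,0,0,0,0.18,-0.11,-0.11,0,0,0,0,0.24,-0.11,-0.11,0,0,0,0,0.275,-0.11,-0.11,0,0,0,0,0.275,-0.11,-0.09,0,0,0,0,0.275,-0.11,-0.055,0,0,0,0,0.275,-0.11,-0.055,0]'

```text
clock: 6.68
position: [0.4832, 0.1646, 0.2861]
ee_rot: [0.707, 0.707, -0.002, -0.001]
ft_force: [-0.1, 0.2, 0.3]
grip_width: -0.001
grasp_force: 0.0
```

```bash
python3 - <<'E'
from h import *
t=shot('scene'); print(find(t,'isolator_tip'),find(t,'flag_tip'))
p=shot('wrist'); print(find(p,'flag_tip'),find(p,'lane_stop'),find(p,'cap_top')); t=shot('top');print(find(t,'isolator_tip'))
E
```

```text
[(0.51, [0.569, -0.111, 0.077])] [(0.66, [0.53, 0.164, 0.133])]
[(0.85, [0.528, 0.167, 0.131]), (0.22, [0.602, 0.16, 0.01])] [(0.95, [0.599, 0.16, 0.011])] [(0.88, [0.598, 0.221, 0.115])]
[(0.64, [0.568, -0.108, 0.081])]
```

Next I'll push the flag over toward +x.

move_arm --plan '[0,0,0,0,0.03,0,0,0,0,0,0,0.06,0,0,0,0,0,0,0.085,0,0,0,0,0,0,0.11,0,0,0,0,0,0,0.135,0,0,0,0,0,0,0.15,0,0,0,0,0,0,0.15,0,0,0,0,0,0,0.12,-0.05,0,0,0,0,0,0.06,-0.06,0.085,0,0,0,0,0,-0.06,0.085,0,0,0,0,0,-0.06,0.085]'

```text
clock: 8.5
position: [0.4794, 0.1656, 0.3476]
ee_rot: [0.706, 0.708, -0.002, 0.001]
ft_force: [0.9, 0.4, -0.2]
grip_width: 0.636
grasp_force: 0.0
```

```bash
python3 - <<'E'
from h import *
t=shot('scene','s2.png'); print(find(t,'isolator_tip'),find(t,'flag_tip'))
p=shot('wrist','w2.png'); print(find(p,'flag_tip'),find(p,'lane_stop'))
t=shot('top'); print(find(t,'flag_tip'))
for q,m in whites(t): print(np.round(fit([(t,m)],q,BOX)[0],4))
E
```

```text
[(0.49, [0.571, -0.11, 0.077])] [(0.54, [0.659, 0.161, 0.029])]
[(0.68, [0.651, 0.164, 0.025]), (0.63, [0.445, -0.002, 0.019])] [(0.72, [0.604, 0.161, 0.007])]
[(0.29, [0.573, -0.108, 0.08])]
[ 0.4632 -0.1146  3.1116]
```

View pics/w2.png

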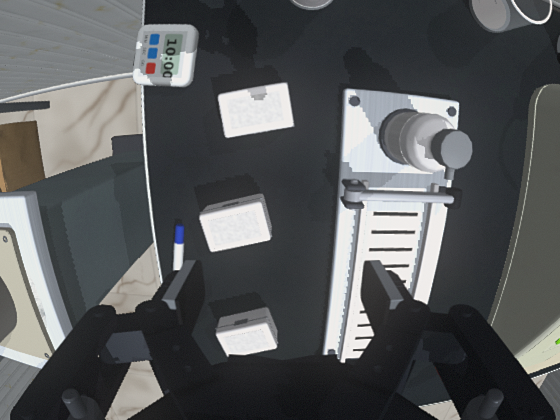

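The wrist view shows the flag lying level across the lane, from (350,195) to (452,197). Boxes A, B and C are at (257,110), (236,222) and (246,332). I'll fit these from the wrist camera, using a fisheye projection.

```bash
cat >> h.py <<'E'
_pin=proj
def proj(p,X):
    if 'mount' not in p: return _pin(p,X)
    M=np.linalg.inv(p['c2w']); c=X@M[:3,:3].T+M[:3,3]; r=np.hypot(c[:,0],c[:,1]); th=np.arctan2(r,c[:,2])/r
    return np.c_[p['fx']*th*c[:,0]+p['cx'],p['fy']*th*c[:,1]+p['cy']]
def ray(p,u,v,z):
    a,b=(u-p['cx'])/p['fx'],(v-p['cy'])/p['fy']; r=np.hypot(a,b)
    d=np.array([a,b,1.]) if 'mount' not in p else np.array([a/r*np.sin(r),b/r*np.sin(r),np.cos(r)])
    d=p['c2w'][:3,:3]@d; o=p['c2w'][:3,3]; return o+d*(z-o[2])/d[2]
def boxes(p,xlim=(.33,.53),ylim=(-.25,.28),z0=0,thr=110,sz=BOX):
    g=(p['color'].min(2)>thr).astype(np.uint8); n,l,s,c=cv2.connectedComponentsWithStats(g); out=[]
    for i in range(1,n):
        if s[i][4]<300: continue
        q=ray(p,*c[i],z0+.02)
        if xlim[0]<q[0]<xlim[1] and ylim[0]<q[1]<ylim[1]:
            m=cv2.morphologyEx((l==i).astype(np.uint8),cv2.MORPH_CLOSE,np.ones((15,15)))
            v,e=fit([(p,m)],q[:2],sz,z0); v[2]=(v[2]+np.pi/2)%np.pi-np.pi/2
            if e<.4: out.append(np.r_[v,e].round(4).tolist())
    return out
E
python3 - <<'E'
from h import *
p=shot('wrist'); print(p['fx'],p['fy'])
for b in boxes(p): print(b)
E
```

```text
325.19226210127806 325.19226210127806
[0.46, 0.2427, 0.1592, 0.0246]
[0.4384, 0.1341, 0.2164, 0.0631]
[0.4427, -0.0044, 0.2646, 0.1175]
```

```bash
python3 - <<'E'
from h import *
go(.46,.2425,.23,np.pi/2+.16); go(.46,.2425,.181,np.pi/2+.16)
E
```

```text
turn [-0.    -0.001 -0.16 ] shift [ 0.0774 -0.0245  0.1178]
turn [-0.    -0.001 -0.16 ] shift [ 0.0773 -0.0244  0.1668]
```

move_arm --plan '[0,0,-0.16,0.077,-0.0245,0.05,0.085,0,0,-0.16,0.077,-0.0245,0.1,0.085,0,0,-0.16,0.077,-0.0245,0.13,0.085,0,0,-0.16,0.077,-0.0245,0.155,0.085,0,0,-0.16,0.077,-0.0245,0.167,0.085,0,0,-0.16,0.077,-0.0245,0.167,0.085]'

```text
clock: 9.7
position: [0.4596, 0.242, 0.1807]
ee_rot: [0.648, 0.761, -0.0, -0.0]
ft_force: [-0.5, -0.3, 1.2]
grip_width: 0.994
grasp_force: 0.0
```

move_arm --plan '[0,0,0,0,0,0,0.045,0,0,0,0,0,0,0.045,0,0,0,0,0,0,0.045,0,0,0,0,0,0,0.045,0,0,0,0,0,0,0.045]' --squeeze 40

```text
clock: 10.32
position: [0.4601, 0.2422, 0.1823]
ee_rot: [0.648, 0.761, 0.001, 0.001]
ft_force: [-1.3, 0.5, 6.7]
grip_width: 0.719
grasp_force: 44.1
```

```bash
python3 - <<'E'
from h import *
p=shot('wrist','w3.png')
S=np.array([.6,.160]); yw=-.026; c,s=np.cos(yw),np.sin(yw); 
for v in(-.032,): print(S+np.array([-s*v,c*v]))
go(.6008,.128,.27,np.pi/2-.026)
E
```

```text
[0.59916809 0.12801082]
turn [ 0.002 -0.     0.186] shift [-0.1351  0.1209 -0.0874]
```

View pics/w3.png

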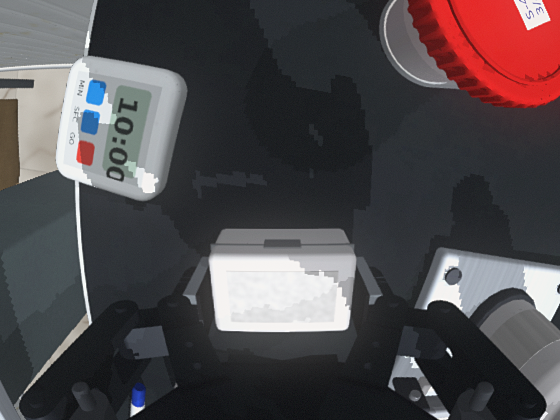

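move_arm --plan '[0,0,0,0,0,-0.04,0.045,0,0,0,0,0,-0.088,0.045,0,0,0.06,-0.06,-0.01,-0.088,0.045,0,0,0.12,-0.113,-0.018,-0.088,0.045,0,0,0.186,-0.12,0.03,-0.088,0.045,0,0,0.186,-0.127,0.07,-0.088,0.045,0,0,0.186,-0.133,0.105,-0.088,0.045,0,0,0.186,-0.135,0.12,-0.088,0.045,0,0,0.186,-0.135,0.12,-0.088,0.045]'

```text
clock: 11.5
position: [0.6, 0.1277, 0.269]
ee_rot: [0.716, 0.698, 0.0, -0.0]
ft_force: [0.4, 0.6, -1.2]
grip_width: 0.714
grasp_force: 51.6
```

```bash
python3 - <<'E'
from h import *
p=shot('wrist','w4.png'); print(find(p,'lane_stop'),find(p,'lane'),find(p,'flag_tip'),find(p,'cap_top'))
print(manip.get_obs()['grip_width'],manip.get_obs()['ft_force'])
E
```

```text
[(0.79, [0.601, 0.16, 0.01]), (0.55, [0.442, -0.003, 0.023])] [] [(0.57, [0.655, 0.162, 0.029])] [(0.62, [0.6, 0.222, 0.115])]
0.7162509079529421 [ 0.09653151 -0.67011412 -1.00959156]
```

View pics/w4.png

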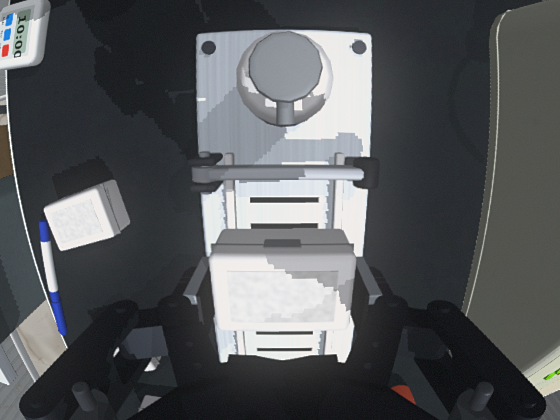

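```bash
python3 - <<'E'
from h import *
p=shot('wrist'); g=p['color'].min(2).astype(float)
for v in (60,80,100,120,140,150,215):
    r=g[v]; a=[u for u in range(160,230) if r[u]<90<=r[u+1]]; b=[u for u in range(340,420) if r[u-1]>=90>r[u]]
    if a and b:
        P,Q=ray(p,a[0]+.5,v,.012),ray(p,b[-1]-.5,v,.012); print(v,a[0],b[-1],P.round(4),Q.round(4),((P+Q)/2)[:2].round(4),(Q-P)[:2].round(4))
E
```

```text
60 197 374 [0.5418 0.2435 0.012 ] [0.6641 0.2408 0.012 ] [0.603  0.2422] [ 0.1223 -0.0027]
80 197 374 [0.5414 0.2291 0.012 ] [0.6638 0.2263 0.012 ] [0.6026 0.2277] [ 0.1225 -0.0028]
100 197 374 [0.5408 0.2148 0.012 ] [0.6637 0.212  0.012 ] [0.6023 0.2134] [ 0.1229 -0.0028]
120 198 373 [0.5408 0.2006 0.012 ] [0.663  0.1977 0.012 ] [0.6019 0.1992] [ 0.1222 -0.0029]
140 199 372 [0.5407 0.1863 0.012 ] [0.6624 0.1834 0.012 ] [0.6016 0.1849] [ 0.1218 -0.0029]
150 199 372 [0.5402 0.1792 0.012 ] [0.6626 0.1762 0.012 ] [0.6014 0.1777] [ 0.1224 -0.0029]
215 203 368 [0.539  0.1306 0.012 ] [0.6616 0.1275 0.012 ] [0.6003 0.129 ] [ 0.1226 -0.0031]
```

Plate centre at y=0.129 comes out at x=0.6003, so the box is centred (box at (283,285), flag at row 175). I'll lower it and release.

move_arm --plan '[0,0,0,0,0,0.03,0.045,0,0,0,0,0,0.055,0.045,0,0,0,0,0,0.068,0.045,0,0,0,0,0,0.0745,0.045,0,0,0,0,0,0.0745,0.045,0,0,0,0,0,0.0745,0.085,0,0,0,0,0,0.0745,0.085,0,0,0,0,0,0.0745,0.085,0,0,0,0,0,0.03,0.085,0,0,0,-0.05,-0.03,-0.02,0.085,0,0,0,-0.1,-0.08,-0.05,0.085,0,0,0,-0.1,-0.12,-0.08,0.085]'

```text
clock: 13.3
position: [0.4844, 0.0308, 0.3433]
ee_rot: [0.718, 0.697, -0.0, -0.0]
ft_force: [-0.2, -0.3, 2.0]
grip_width: 0.997
grasp_force: 0.0
```

```bash
python3 - <<'E'
from h import *
p=shot('wrist','w5.png')
for b in boxes(p): print(b)
t=shot('top')
for b in boxes(t,thr=120): print('t',b)
go(.438,.134,.181,np.pi/2+.22)
E
```

```text
[0.4366, 0.1343, 0.2172, 0.0371]
[0.441, -0.004, 0.3163, 0.0648]
[0.4601, -0.1277, -0.0344, 0.3815]
t [0.4385, 0.1343, 0.2362, 0.0567]
turn [ 0.005  0.005 -0.248] shift [ 0.1009 -0.049   0.1652]
```

View pics/w5.png

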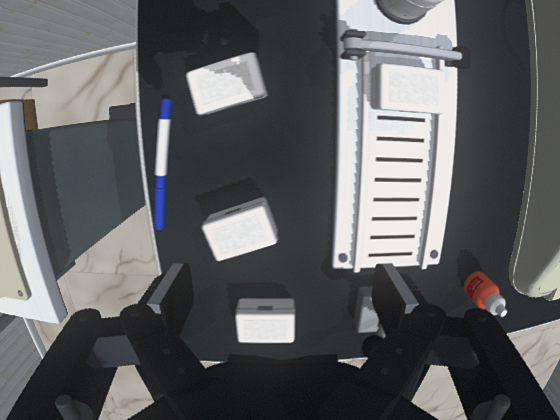

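The wrist view shows the first box flat in the lane at (410,87), just before the flag. Box B is at (228,84).

move_arm --plan '[0,0,-0.124,0.05,-0.025,0.05,0.085,0,0,-0.248,0.1,-0.049,0.08,0.085,0,0,-0.248,0.1005,-0.05,0.12,0.085,0,0,-0.248,0.1005,-0.05,0.15,0.085,0,0,-0.248,0.1005,-0.05,0.165,0.085,0,0,-0.248,0.1005,-0.05,0.165,0.085,0,0,-0.248,0.1005,-0.05,0.165,0.045,0,0,-0.248,0.1005,-0.05,0.165,0.045,0,0,-0.248,0.1005,-0.05,0.165,0.045,0,0,-0.248,0.1005,-0.05,0.165,0.045,0,0,-0.248,0.1005,-0.05,0.16,0.045]'

```text
clock: 14.78
position: [0.4382, 0.1351, 0.1834]
ee_rot: [0.625, 0.781, 0.0, 0.0]
ft_force: [0.2, 0.1, 0.3]
grip_width: 0.72
grasp_force: 43.6
```

```bash
python3 - <<'E'
from h import *
go(.437,.134,.28,np.pi/2+.22); go(.599,.079,.27,np.pi/2-.026)
E
```

```text
turn [0.001 0.    0.002] shift [-0.0009 -0.0014 -0.0966]
turn [0.001 0.    0.248] shift [-0.0901  0.1446 -0.0865]
```

move_arm --plan '[0,0,0,0,0,-0.045,0.045,0,0,0,0,0,-0.0865,0.045,0,0,0.12,-0.045,0.05,-0.0865,0.045,0,0,0.248,-0.09,0.1,-0.0865,0.045,0,0,0.248,-0.09,0.135,-0.0865,0.045,0,0,0.248,-0.09,0.1447,-0.0865,0.045,0,0,0.248,-0.09,0.1447,-0.0865,0.045,0,0,0.248,-0.09,0.1447,-0.0865,0.045]'

```text
clock: 15.78
position: [0.598, 0.0797, 0.2695]
ee_rot: [0.716, 0.698, -0.0, 0.0]
ft_force: [-0.1, -0.9, -0.6]
grip_width: 0.717
grasp_force: 44.1
```

```bash
python3 - <<'E'
from h import *
o=manip.get_obs();print(o['grip_width'],o['grasp_force'])
p=shot('wrist','w6.png'); b=boxes(p,xlim=(.57,.63),ylim=(.04,.2),z0=.012); print(b)
print([d['conf'] for d in manip.look_for(p,'box_1_mid')],find(p,'box_1_mid'))
E
```

```text
0.7169995464522135 44.12264406681061
[]
[0.65, 0.59, 0.32] [(0.69, [0.465, -0.115, 0.019])]
```

move_arm --plan '[0,0,0,0,0.001,0.03,0.045,0,0,0,0,0.001,0.055,0.045,0,0,0,0,0.001,0.067,0.045,0,0,0,0,0.001,0.0735,0.045,0,0,0,0,0.001,0.0735,0.045,0,0,0,0,0.001,0.0735,0.085,0,0,0,0,0.001,0.0735,0.085,0,0,0,0,0.001,0.0735,0.085,0,0,0,0,0.001,0.03,0.085,0,0,0,-0.05,-0.04,-0.02,0.085,0,0,0,-0.1,-0.08,-0.06,0.085,0,0,0,-0.12,-0.12,-0.08,0.085]'

```text
clock: 17.42
position: [0.4876, -0.0307, 0.3425]
ee_rot: [0.717, 0.697, 0.0, 0.0]
ft_force: [-0.1, -0.2, 0.9]
grip_width: 0.996
grasp_force: 0.0
```

```bash
python3 - <<'E'
from h import *
p=shot('wrist','w7.png')
for b in boxes(p): print(b)
t=shot('scene')
for b in boxes(t,thr=120): print('s',b)
go(.443,-.004,.181,np.pi/2+.29)
E
```

```text
[0.4407, -0.0036, 0.3148, 0.0471]
[0.4606, -0.1192, 0.0091, 0.2794]
s [0.4434, -0.0038, 0.2918, 0.0453]
s [0.4628, -0.1139, -0.0334, 0.052]
turn [ 0.003  0.005 -0.322] shift [ 0.0277 -0.0447  0.1632]
```

View pics/w7.png

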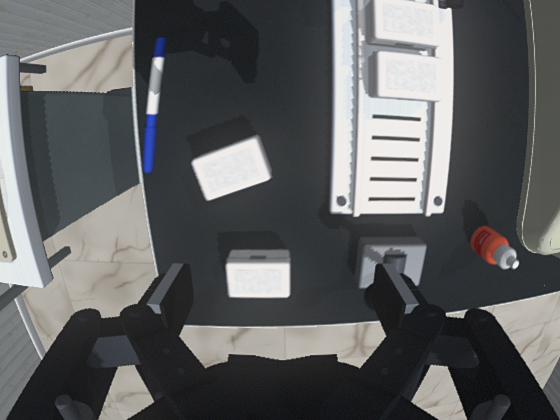

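Two boxes now lie in the lane, at (404,20) and (404,75). Boxes C (232,167) and D (258,274) haven't moved. I'll pick C, yaw 0.30.

move_arm --plan '[0,0,-0.15,0.014,-0.022,0.04,0.085,0,0,-0.32,0.0277,-0.0455,0.08,0.085,0,0,-0.325,0.0277,-0.0455,0.12,0.085,0,0,-0.325,0.0277,-0.0455,0.15,0.085,0,0,-0.325,0.0277,-0.0455,0.163,0.085,0,0,-0.325,0.0277,-0.0455,0.163,0.085,0,0,-0.325,0.0277,-0.0455,0.163,0.045,0,0,-0.325,0.0277,-0.0455,0.163,0.045,0,0,-0.325,0.0277,-0.0455,0.163,0.045,0,0,-0.325,0.0277,-0.0455,0.163,0.045,0,0,-0.325,0.0277,-0.0455,0.158,0.045]'

```text
clock: 18.9
position: [0.4437, -0.0003, 0.1838]
ee_rot: [0.594, 0.805, 0.0, 0.0]
ft_force: [-0.5, 1.0, -0.8]
grip_width: 0.72
grasp_force: 43.9
```

```bash
python3 - <<'E'
from h import *
go(.598,.030,.27,np.pi/2-.026)
E
```

```text
turn [0.001 0.    0.325] shift [-0.0166  0.1564 -0.0861]
```

move_arm --plan '[0,0,0,0,0,-0.045,0.045,0,0,0,0,0,-0.086,0.045,0,0,0.16,-0.008,0.05,-0.086,0.045,0,0,0.325,-0.0166,0.1,-0.086,0.045,0,0,0.325,-0.0166,0.14,-0.086,0.045,0,0,0.325,-0.0166,0.157,-0.086,0.045,0,0,0.325,-0.0166,0.157,-0.086,0.045,0,0,0.325,-0.0166,0.157,-0.086,0.045]'

```text
clock: 19.9
position: [0.5978, 0.0299, 0.2694]
ee_rot: [0.716, 0.698, -0.0, 0.0]
ft_force: [0.0, 0.6, -0.7]
grip_width: 0.718
grasp_force: 44.5
```

move_arm --plan '[0,0,0,0,0,0.03,0.045,0,0,0,0,0,0.055,0.045,0,0,0,0,0,0.067,0.045,0,0,0,0,0,0.0735,0.045,0,0,0,0,0,0.0735,0.045,0,0,0,0,0,0.0735,0.085,0,0,0,0,0,0.0735,0.085,0,0,0,0,0,0.0735,0.085,0,0,0,0,0,0.03,0.085,0,0,0,-0.05,-0.04,-0.02,0.085,0,0,0,-0.1,-0.08,-0.06,0.085,0,0,0,-0.15,-0.12,-0.08,0.085]'

```text
clock: 21.4
position: [0.495, -0.0923, 0.3374]
ee_rot: [0.716, 0.698, 0.0, 0.001]
ft_force: [0.9, -1.0, 0.7]
grip_width: 0.996
grasp_force: 0.0
```

```bash
python3 - <<'E'
from h import *
p=shot('wrist','w8.png')
for b in boxes(p): print(b)
t=shot('scene')
for b in boxes(t,thr=120): print('s',b)
go(.462,-.1145,.181,np.pi/2-.03)
E
```

```text
[0.4608, -0.1147, -0.021, 0.0394]
s [0.4624, -0.1141, -0.0064, 0.0501]
turn [ 0.002  0.005 -0.004] shift [-0.0179 -0.0313  0.1572]
```

move_arm --plan '[0,0,-0.01,-0.0179,-0.032,0.05,0.085,0,0,-0.01,-0.0179,-0.032,0.1,0.085,0,0,-0.01,-0.0179,-0.032,0.14,0.085,0,0,-0.01,-0.0179,-0.032,0.157,0.085,0,0,-0.01,-0.0179,-0.032,0.157,0.085,0,0,-0.01,-0.0179,-0.032,0.157,0.045,0,0,-0.01,-0.0179,-0.032,0.157,0.045,0,0,-0.01,-0.0179,-0.032,0.157,0.045,0,0,-0.01,-0.0179,-0.032,0.157,0.045,0,0,-0.01,-0.0179,-0.032,0.152,0.045]'

```text
clock: 22.75
position: [0.4635, -0.1088, 0.1846]
ee_rot: [0.713, 0.701, 0.0, 0.001]
ft_force: [0.2, -0.5, -1.7]
grip_width: 0.717
grasp_force: 44.0
```

```bash
python3 - <<'E'
from h import *
go(.597,-.021,.27,np.pi/2-.026)
E
```

```text
turn [0.001 0.001 0.01 ] shift [ 0.0898  0.1322 -0.0853]
```

move_arm --plan '[0,0,0,0,0,-0.045,0.045,0,0,0,0,0,-0.085,0.045,0,0,0,0.05,0.02,-0.085,0.045,0,0,0.01,0.095,0.06,-0.085,0.045,0,0,0.01,0.095,0.1,-0.085,0.045,0,0,0.01,0.095,0.132,-0.085,0.045,0,0,0.01,0.095,0.132,-0.085,0.045,0,0,0.01,0.095,0.132,-0.085,0.045]'

```text
clock: 23.75
position: [0.5963, -0.0157, 0.2689]
ee_rot: [0.716, 0.698, -0.0, -0.0]
ft_force: [0.8, 0.1, -1.3]
grip_width: 0.718
grasp_force: 44.5
```

```bash
python3 - <<'E'
from h import *
print(manip.get_obs()['grip_width'])
p=shot('wrist','w9.png')
E
```

```text
0.7180383928967594
```

View pics/w9.png

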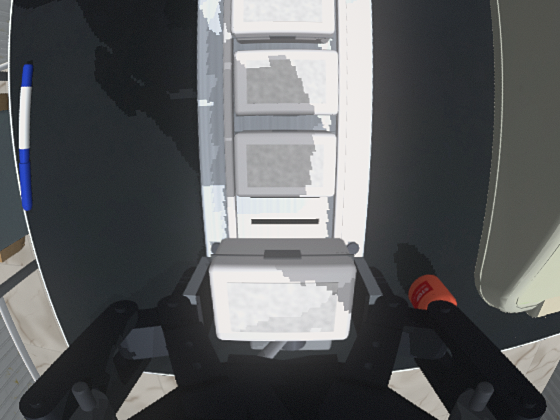

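The fourth box is held over the open end (283,300), with the other three in the lane and small gaps between them. I'll lower it and push the row forward with it still gripped.

move_arm --plan '[0,0,0,0,0,0.03,0.045,0,0,0,0,0,0.055,0.045,0,0,0,0,0,0.067,0.045,0,0,0,0,0,0.0725,0.045,0,0,0,0,0,0.0725,0.045,0,0,0,0.008,0,0.0725,0.045,0,0,0,0.015,0,0.0725,0.045,0,0,0,0.022,0,0.0725,0.045,0,0,0,0.028,0,0.0725,0.045,0,0,0,0.032,0,0.0725,0.045,0,0,0,0.035,0,0.0725,0.045]'

```text
clock: 25.18
position: [0.5977, 0.0192, 0.1963]
ee_rot: [0.716, 0.698, -0.0, 0.0]
ft_force: [0.3, -1.3, 0.2]
grip_width: 0.717
grasp_force: 44.7
```

```bash
python3 - <<'E'
from h import *
print(manip.get_obs()['grip_width'],manip.get_obs()['ft_force'],T()[:3,3])
E
```

```text
0.7166345475309023 [ 0.29038724 -1.29703274  0.20524794] [0.59773012 0.01921889 0.19625692]
```

move_arm --plan '[0,0,0,0.002,0,0,0.045,0,0,0,0.004,0,0,0.045,0,0,0,0.005,0,0,0.045,0,0,0,0.006,0,0,0.045]'

```text
clock: 25.68
position: [0.5979, 0.0251, 0.1963]
ee_rot: [0.716, 0.698, -0.0, 0.0]
ft_force: [0.4, -1.8, -0.2]
grip_width: 0.716
grasp_force: 44.7
```

move_arm --plan '[0,0,0,0.001,0,0,0.045,0,0,0,0.002,0,0,0.045,0,0,0,0.003,0,0,0.045,0,0,0,0.003,0,0,0.045]'

```text
clock: 26.18
position: [0.598, 0.0258, 0.1962]
ee_rot: [0.717, 0.697, -0.001, 0.001]
ft_force: [-1.1, -10.5, 2.3]
grip_width: 0.721
grasp_force: 45.0
```

The row is pressed against the flag at 10 N. I'll relax, open and lift to look.

move_arm --plan '[0,0,0,-0.002,0,0,0.045,0,0,0,-0.002,0,0,0.085,0,0,0,-0.002,0,0,0.085,0,0,0,-0.002,0,0,0.085,0,0,0,-0.002,0,-0.05,0.085,0,0,0,-0.002,0,-0.1,0.085,0,0,0,-0.002,0,-0.15,0.085,0,0,0,-0.002,0,-0.2,0.085,0,0,0,-0.002,0,-0.2,0.085]'

```text
clock: 27.3
position: [0.5985, 0.0271, 0.4006]
ee_rot: [0.716, 0.698, 0.003, 0.002]
ft_force: [1.1, 0.1, -0.4]
grip_width: 0.998
grasp_force: 0.0
```

```bash
python3 - <<'E'
from h import *
p=shot('wrist','w10.png'); print(find(p,'box_1_mid',n=8),find(p,'lane_stop'),find(p,'flag_tip'),find(p,'isolator_tip'))
E
```

```text
[(0.9, [0.599, 0.02, 0.03]), (0.38, [0.603, 0.137, 0.027])] [(0.72, [0.602, 0.157, 0.01])] [(0.66, [0.653, 0.162, 0.025])] [(0.69, [0.569, -0.105, 0.076])]
```

View pics/w10.png

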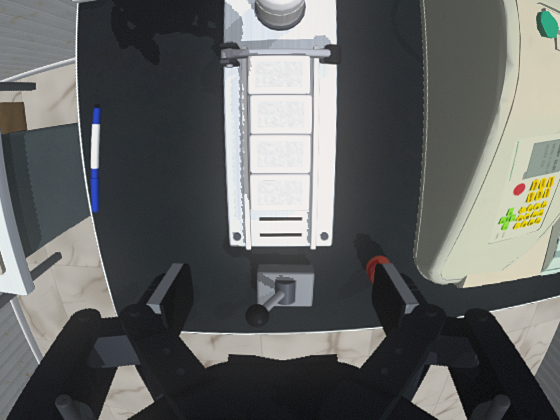

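The row is tight from row 58 to row 210, the flag is down, and the lever is at off (257,316). Next is the cap.

move_arm --plan '[0,0,0,0.05,0,0,0,0,0,0,0.1,0,0.02,0,0,0,0,0.15,0,0.04,0,0,0,0,0.192,-0.002,0.06,0,0,0,0,0.192,-0.002,0.08,0,0,0,0,0.192,-0.002,0.085,0,0,0,0,0.192,-0.002,0.085,0,0,0,0,0.192,-0.002,0.085,0]'

```text
clock: 28.55
position: [0.6014, 0.2172, 0.3121]
ee_rot: [0.717, 0.697, 0.0, 0.0]
ft_force: [-0.1, -0.0, 0.2]
grip_width: 0.002
grasp_force: 0.0
```

```bash
python3 - <<'E'
from h import *
p=shot('wrist'); print(find(p,'cap_top')); t=shot('top'); print(find(t,'cap_top')); t=shot('scene'); print(find(t,'cap_top'),find(t,'box_1_mid'))
go(.601,.2195,.282,np.pi/2-.026); print(manip.get_obs()['grip_width'])
E
```

```text
[(0.83, [0.602, 0.225, 0.114])]
[]
[(0.42, [0.605, 0.217, 0.117])] [(0.95, [0.594, 0.022, 0.026])]
turn [ 0. -0. -0.] shift [0.0014 0.     0.0295]
0.00038369130947933574
```

move_arm --plan '[0,0,0,0.002,0,0.012,0,0,0,0,0.002,0,0.018,0,0,0,0,0.002,0,0.022,0,0,0,0,0.002,0,0.025,0,0,0,0,0.002,0,0.027,0,0,0,0,0.002,0,0.027,0]'

```text
clock: 29.65
position: [0.6008, 0.2204, 0.2855]
ee_rot: [0.716, 0.698, -0.0, 0.0]
ft_force: [-6.2, -2.8, 10.9]
grip_width: -0.0
grasp_force: 5.7
```

move_arm --plan '[0,0,0,0,0,0.0005,0,0,0,0,0,0,0.001,0,0,0,0,0,0,0.001,0,0,0,0,0,0,0.001,0]'

```text
clock: 30.15
position: [0.6007, 0.2204, 0.2853]
ee_rot: [0.716, 0.698, 0.0, 0.0]
ft_force: [-8.8, -4.4, 18.4]
grip_width: 0.002
grasp_force: 9.0
```

move_arm --plan '[0,0,0,0,0,-0.02,0,0,0,0,0,0,-0.06,0,0,0,0,0,0,-0.1,0,0,0,0,-0.05,0,-0.11,0,0,0,0,-0.11,0,-0.11,0,0,0,0,-0.16,0,-0.11,0,0,0,0,-0.19,0,-0.11,0,0,0,0,-0.19,0,-0.11,0]'

```text
clock: 31.15
position: [0.5963, 0.0269, 0.3938]
ee_rot: [0.718, 0.696, -0.0, 0.001]
ft_force: [0.1, 0.8, 0.7]
grip_width: -0.001
grasp_force: 0.0
```

```bash
python3 - <<'E'
from h import *
p=shot('wrist','w11.png'); print(find(p,'box_1_mid',n=8),find(p,'isolator_tip'),find(p,'cap_top'))
go(.525,-.108,.36)
E
```

```text
[(0.56, [0.6, 0.017, 0.032])] [(0.18, [0.601, 0.137, 0.03])] []
turn [ 0.001 -0.001 -0.024] shift [-0.1414 -0.0675  0.0335]
```

View pics/w11.png

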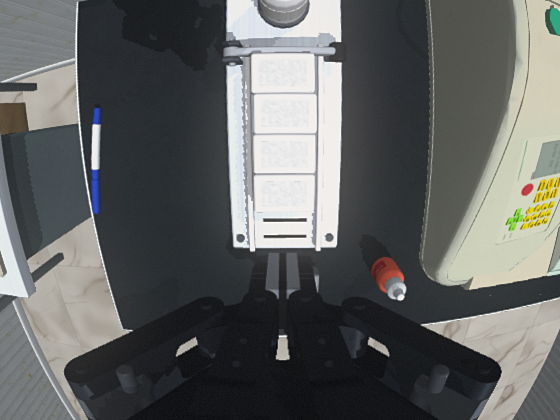

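The row is still tight and the cap bottomed out at 18 N before coming up. Now I'll throw the lever back to on.

move_arm --plan '[0,0,-0.012,-0.06,-0.035,0.02,0,0,0,-0.024,-0.115,-0.067,0.034,0,0,0,-0.024,-0.139,-0.067,0.07,0,0,0,-0.024,-0.139,-0.067,0.12,0,0,0,-0.024,-0.139,-0.067,0.16,0,0,0,-0.024,-0.139,-0.067,0.16,0,0,0,-0.024,-0.139,-0.067,0.16,0]'

```text
clock: 32.22
position: [0.5263, -0.1061, 0.235]
ee_rot: [0.707, 0.707, 0.001, 0.001]
ft_force: [-0.2, -0.3, 0.0]
grip_width: -0.0
grasp_force: 0.0
```

```bash
python3 - <<'E'
from h import *
go(.606,-.109,.233); print(find(shot('top'),'isolator_tip'))
E
```

```text
turn [ 0.002  0.    -0.001] shift [-0.0028  0.0797  0.0021]
[(0.62, [0.574, -0.105, 0.079])]
```

move_arm --plan '[0,0,0,-0.002,0.02,0,0,0,0,0,-0.002,0.038,0,0,0,0,0,-0.002,0.052,0,0,0,0,0,-0.002,0.063,0,0,0,0,0,-0.002,0.071,0,0,0,0,0,-0.002,0.076,0,0,0,0,0,-0.002,0.079,0,0,0,0,0,-0.002,0.08,0]'

```text
invalid input
```

move_arm --plan '[0,0,0,-0.002,0.02,0,0,0,0,0,-0.002,0.038,0,0,0,0,0,-0.002,0.052,0,0,0,0,0,-0.002,0.063,0,0,0,0,0,-0.002,0.071,0,0,0,0,0,-0.002,0.076,0,0,0,0,0,-0.002,0.079,0,0,0,0,0,-0.002,0.08,0,0]'

```text
clock: 33.33
position: [0.6054, -0.1091, 0.2332]
ee_rot: [0.708, 0.706, -0.0, -0.0]
ft_force: [-1.2, -0.2, -1.1]
grip_width: -0.001
grasp_force: 0.6
```

```bash
python3 - <<'E'
from h import *
print(T()[:3,3],manip.get_obs()['ft_force']); print(find(shot('top'),'isolator_tip'),find(shot('wrist'),'isolator_tip'),find(shot('scene'),'isolator_tip'))
E
```

```text
[ 0.60535014 -0.10906649  0.23316227] [-1.21346413 -0.24546503 -1.14139293]
[] [(0.93, [0.634, -0.108, 0.077])] []
```

move_arm --plan '[0,0,0,0,0.002,0,0,0,0,0,0,0.003,0,0,0,0,0,0,0.003,0,0]'

```text
clock: 34.0
position: [0.6071, -0.1091, 0.233]
ee_rot: [0.708, 0.706, -0.002, -0.002]
ft_force: [-13.5, 0.8, 9.2]
grip_width: -0.001
grasp_force: 6.9
```

At the end stop. I'll retreat and do a final check.

move_arm --plan '[0,0,0,0,-0.03,0,0,0,0,0,0,-0.05,-0.04,0,0,0,0,0,-0.08,-0.09,0,0,0,0,0,-0.1,-0.15,0,0,0,0,-0.06,-0.12,-0.16,0,0,0,0,-0.12,-0.14,-0.16,0,0,0,0,-0.15,-0.14,-0.16,0]'

```text
clock: 34.88
position: [0.4664, -0.2624, 0.394]
ee_rot: [0.709, 0.705, -0.001, 0.001]
ft_force: [0.2, -0.6, 0.0]
grip_width: -0.003
grasp_force: 0.0
```

```bash
python3 - <<'E'
from h import *
p=shot('top'); s=shot('scene')
for q in(p,s):
    print([(l,find(q,l,n=2)) for l in('isolator_tip','flag_tip','cap_top','dropper_mid','box_1_mid')])
a=cv2.resize(p['color'][150:320,170:410],None,fx=1.66,fy=1.66,interpolation=cv2.INTER_CUBIC); b=cv2.resize(s['color'][140:350,230:430],(400,420),interpolation=cv2.INTER_CUBIC)
c=np.zeros((420,800,3),np.uint8); c[:a.shape[0],:a.shape[1]]=a[:,:400]; c[:,400:]=b; cv2.imwrite('pics/fin.png',c[:,:,::-1])
E
```

```text
[('isolator_tip', [(0.41, [0.633, -0.108, 0.078])]), ('flag_tip', [(0.44, [0.657, 0.166, 0.032])]), ('cap_top', [(0.44, [0.601, 0.216, 0.12])]), ('dropper_mid', [(0.55, [0.726, -0.096, 0.041])]), ('box_1_mid', [(0.67, [0.595, 0.02, 0.027]), (0.54, [0.604, 0.215, 0.117])])]
[('isolator_tip', [(0.56, [0.629, -0.113, 0.078])]), ('flag_tip', [(0.61, [0.658, 0.161, 0.033]), (0.54, [0.633, -0.112, 0.077])]), ('cap_top', [(0.69, [0.601, 0.221, 0.118]), (0.42, [0.513, 0.371, 0.033])]), ('dropper_mid', [(0.82, [0.72, -0.097, 0.036]), (0.36, [0.598, 0.02, 0.025])]), ('box_1_mid', [(0.94, [0.594, 0.017, 0.026])])]
```

View pics/fin.png

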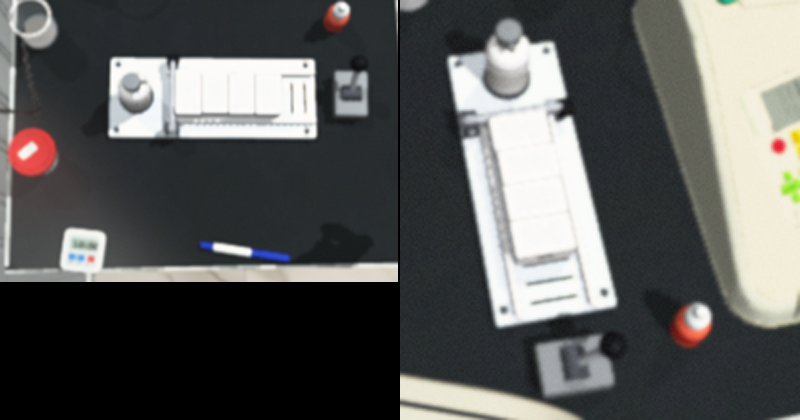

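The final views show the four boxes tight against the lowered flag, the cap up and the lever on. The bystanders are where they were, so I'm handing it in.

```bash
python3 -c "
from workcell import manip
print(manip.hand_in())"
```

```text
the job is handed in; nothing more can be done
None
```

The job is handed in; the judge returned no verdict, but the final pictures show all four boxes tight against the lowered flag, the cap back up after a full press, the isolator on and the bystanders in place.

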